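Cure a tray of finials and hold their sample paddle in the lamp

ROBOT

A 6-joint arm with a two-finger parallel gripper is mounted at the origin on the work surface; the furniture and walls round the work are solid. World frame = base frame: x ahead of the robot, y to its left, z up, the work surface at z = 0. Lengths are in m, angles in rad, forces in N, time in s.
With the tool pointing down it reaches from about 0.425 to 0.95 m from the base axis. Payload 14.7 kg.
Tool frame: the origin (TCP) lies at the very end of the fingers, on their centre line; the grasp point (between the pads) lies 19 mm behind it (env.grip_point_offset is the distance from the TCP to the grasp point, in m); y points along the fingers, z is the direction in which the jaws open and shut, and the axes are right-handed (so a half turn about y gives the same grasp; the last joint's range is limited). The gripper opens to 85 mm and grips with 20 to 120 N. Pads are 22 mm wide; open, the fingers measure 114 mm over their backs; the gripper's body (76 mm by 85 mm) begins 54 mm behind the grasp point. The pads swing forward as they close: fully open they stand 13 mm farther back than shut.
Start: joints at [1.249, 0.48, 1.596, -0, 1.065, -0.047], TCP at [0.176, 0.626, 0.231] pointing down, gripper open.
Joint ranges: [-2.75, 2.75], [-0.82, 2.05], [0.23, 2.67], [-1.56, 4.7], [0.09, 2.69], [-2.92, 2.92]. Speed limits (rad/s): [1.89, 1.89, 2.39, 3.01, 3.01, 3.01].

INTERFACE

Orientations are given as a unit quaternion [w, x, y, z].
In Python, from workcell import env gives the robot as it stands.
- The arm moves only by the tool drive_tool, never from a script. Its arguments are lists of equal length, an entry for each row: "rotation": the turn, a rotation vector about the world's x, y, z in rad, a list of three; "dp": the shift along the world's x, y, z in cm, a list of three; "fingers": the opening in per cent of the stroke, from 0 (shut) to 100 (fully open). In form: {"rotation": [[rx, ry, rz], ...], "dp": [[x, y, z], ...], "fingers": [fingers, ...]}. A call has 1 to 20 rows; each row is the pose to reach, as a shift and turn from the pose commanded when the call began; what a row does not reach only later rows make up. A row lasts 1/12 s, in which the tool goes at most 41.7 mm and 7.16 degrees, less where a joint would pass 70% of its speed; a pose out of reach is approached as far as the arm can. A call with a gripper value outside its range is refused whole. The fingers move at their own pace and stop on an object; "squeeze" is the grip in N (left out, the last holds). Time passes only in rows, so rows that repeat a pose let the fingers close. It gives the time, the measured TCP pose, the force and the opening at its end, in the units of the state.
- env.sense(): the state, without advancing time (a new reading comes with each control period).
- env.capture(name): name is "scene" or "top" or "wrist"; returns a dict with "pixels" (400x640x3 uint8, blue, green, red), "depth" (400x640 float32, m along the optical axis (not along the pixel's ray), 0 where there is no reading), "fx", "fy", "cx", "cy" (pixels), "rvec" (rotation vector, rad) and "tvec" (3), from world to camera coordinates, as OpenCV has them; the wrist camera has in their place "T_tool_cam" (4x4, takes a point from camera to tool coordinates, whose origin is the TCP and whose axes are the tool frame's). Camera axes: x right, y down, z forward; pixel columns grow to the right and rows downward; lengths in m; the calibration is good to about 2 mm. A picture is of the moment at which its call begins: read the wrist's pose just before it.
- env.sign_off(): hands the job in, once; it reports no verdict.
Trained networks look in a picture, given as the dict that the camera call returned (one of the last four; its "shot" number tells which), for a name from the list of things; names that differ only in an ending like _2 or _b are one class to them, and where a whole thing is asked for, a point or a joint stands for the part that bears it (a point fixed in the world has none). Each returns a list of dicts, best first, with "p" (0 to 1); they miss things now and then, are a little off and sometimes report something else, mostly with a low value. They report only what shows in the picture. A call takes as long as a camera call. They do not tell look-alikes from the thing itself.
- env.spot_in(target, picture): "at" ([column, row] in pixels, amid what is visible of it).
- env.trace(target, picture): "mask" (400x640 bool, what is visible of it) and "at" ([column, row] in pixels, amid what is visible of it).
The state is a dict: "time_s": time; "q": joint angles; "qvel": joint speeds; "effort": joint torques, N m; "position": TCP position; "tool_rot": TCP orientation; "ft_force": force on the tool from outside, world axes, zero at the start; "moment": the same for the moment, N m; "width": finger opening in m.
Only numpy, scipy, OpenCV 4.12 (cv2) and the standard library are available. Lean on these libraries where they do the work, as an engineer would, in place of code of your own. Each camera call takes 0.05 s, during which the arm holds its last target. There are 200 camera calls.

TASK

Take the tray of lacquered finials by its black handle and slide it fully home into the curing lamp, until it meets the back wall, with the finials still standing in their sockets. Then take the sample paddle out of its stand by the blue grip and lower it upright through the slot in the orange guard on top, until the slot's mouth lies within the red band on the blade, and finish while still holding it there: do not let go. Do not disturb the other things on the bench.

Things in the scene. Friction and masses are not known exactly. Their poses are not given: they have to be found in the camera images.
- slot_mouth (a point): Centre of the slot's mouth, at the upper face of the orange guard plate (8 mm thick) on top of the curing lamp. Slot 8 mm (along x) by 42 mm (along y), straight through the plate with sharp walls into the empty lamp box. x points into the lamp from its open front to its back wall, y along the long side of the slot, z up.
- lamp: Curing lamp: white box fixed to the bench, 100 mm deep, 112 wide, 100 high; same axes as slot_mouth, origin 100 mm below it on the bench. Front face at x = -50 mm, with a tray opening 96 mm wide, 66 mm high at bench level; two steel guide lips, 30 mm high, splay out some 16 mm in front of it.
- tray_stop (a point): Point on the inner face of the lamp's back wall, midway across, 5 mm above the bench; same axes as slot_mouth (36 mm further along x). The nose of a tray that is fully home touches the wall here. (Beware: a tall thin black mast stands on the bench about 0.23 m straight ahead of the robot; all the work is to the left of it.)
- tray_handle (a point): Grasp point on the tray's handle, an upright black plate at the tray's tail: 12 mm thick (along x), 46 mm wide (along y), from 10 to 78 mm above the bench; the point is on its centre line, 55 mm above the bench. x points from the handle to the tray's nose. When the tray is home the handle stays outside, 50 mm in front of the lamp's front face.
- tray_nose (a point): Middle of the tray's leading edge, 136 mm from the handle's centre along x, 5 mm above the bench; same axes as tray_handle. The tray (loose, about 0.3 kg) is an aluminium plate 144 mm long, 90 mm wide, 10 mm thick, that lies flat on the bench in front of the lamp and slides on it.
- paddle_grip (a point): Centre of the sample paddle's blue grip: 16 mm thick (along x), 34 mm wide (y), 42 mm high; z runs up the paddle. At the start the paddle (loose, about 0.09 kg) stands upright in a fixed wooden stand 45 mm high, in a pocket 10 by 44 mm and 37 mm deep.
- paddle_tip (a point): Middle of the lower end of the paddle's wooden blade, 91 mm below paddle_grip; same axes. Blade 6 mm thick (x), 40 mm wide (y), 70 mm long from tip to grip, its end lacquered amber; the last 2 mm at the tip are 3 by 36 mm, as a lead-in. The red band on it runs from 28 to 44 mm above this point. The paddle works equally well turned half a turn about z.
- finial0: Turned brown finial about 20 mm across and 38 mm high, origin at the centre of its foot, z up. It stands in a 6 mm deep round socket in the front half of the tray and can tip out if the tray is jerked.
- finial1: Turned brown finial about 20 mm across and 38 mm high, origin at the centre of its foot, z up. It stands in a 6 mm deep round socket in the front half of the tray and can tip out if the tray is jerked.
- finial2: Turned brown finial about 20 mm across and 32 mm high, origin at the centre of its foot, z up. It stands in a 6 mm deep round socket in the front half of the tray and can tip out if the tray is jerked.
- marker: Bystander: white marker with a blue cap, 128 mm long, lying on the bench. Origin at the centre of its underside.
- eraser: Bystander: pink eraser 19x40x11 mm. Origin at the centre of its underside.
- thread_blue: Bystander: small spool of blue thread, 34 mm across, 55 high, standing. Origin at the centre of its underside.
- thread_white: Bystander: small spool of white thread, 36 mm across, 58 high, standing. Origin at the centre of its underside.
Not all that is in view belongs to the job. There is more than one size of the part that bears paddle_grip; the job needs the larger.

How it is judged:
By the outcome, as a careful person would: the job done as asked, in the order asked, and still so for the second after the job is handed in, while the arm keeps its last pose, push and grip.
It also fails if it takes over 58 s, if anything falls off the work surface, if the arm or the gripper's body presses on something with over 40 N, if the wrist force passes 120 N, or if a joint passes its speed limit or range.

## Working session

There is one attempt and no reset: what is moved stays moved. The work goes in short steps, Python scripts to look and compute and a tool call to move; the robot and the scene stay as the last step left them, time stands still between calls to the robot, and variables do not carry over. Pictures are saved under pics/ and viewed, about 8 in all and at most 12, crops included, and the job is handed in when it is done.

Besides the shell and the picture viewer there is one more tool, called after "Emit:" as name(argument=value, ...) on one line, values as JSON. drive_tool: Moves the arm, as the interface text tells. Its arguments: {"type":"object","properties":{"rotation":{"type":"array","items":{"type":"array","items":{"type":"number"}}},"dp":{"type":"array","items":{"type":"array","items":{"type":"number"}}},"fingers":{"type":"array","items":{"type":"number"}},"squeeze":{"type":"number"}},"required":["rotation","dp","fingers"]}

```bash
mkdir -p pics; ls; cat > h.py <<'E'
import numpy as np, cv2
from scipy.spatial.transform import Rotation as R
from workcell import env
def cam2world(c,s=None):
    T=np.eye(4)
    if 'rvec' in c:
        Rm=cv2.Rodrigues(np.array(c['rvec'],float))[0]; T[:3,:3]=Rm.T; T[:3,3]=-Rm.T@np.array(c['tvec']).ravel(); return T
    q=s['tool_rot']; T[:3,:3]=R.from_quat([q[1],q[2],q[3],q[0]]).as_matrix(); T[:3,3]=s['position']
    return T@np.array(c['T_tool_cam'])
def cloud(c,s=None):
    T=cam2world(c,s); v,u=np.mgrid[0:400,0:640]; d=c['depth']
    P=np.stack([(u-c['cx'])/c['fx']*d,(v-c['cy'])/c['fy']*d,d],-1)
    P=P@T[:3,:3].T+T[:3,3]; P[d==0]=np.nan; return P
E
python3 - <<'E'
from h import *
s=env.sense(); print(s)
ims=[]
for n in ['scene','top']:
    c=env.capture(n); cv2.imwrite(f'pics/{n}.png',c['pixels']); P=cloud(c); np.save(n+'.npy',P)
    print(n,cam2world(c)[:3,3],c['fx'])
    for t in ['tray_handle','paddle_grip','lamp','marker','eraser','thread_blue','thread_white','finial0','finial2']:
        for r in env.trace(t,c)[:3]:
            m=r['mask']; print(t,round(r['p'],2),np.round(r['at']),np.round(np.nanmedian(P[m],0),3),np.round(np.nanpercentile(P[m],[3],0),3),np.round(np.nanpercentile(P[m],[97],0),3))
E
```

```text
pics
{'time_s': 0.0, 'q': array([ 1.24937596e+00,  4.80859136e-01,  1.59686553e+00,  3.28495800e-06,
        1.06507972e+00, -4.65853387e-02]), 'qvel': array([ 0.00079977,  0.00010063, -0.00083329,  0.0010488 ,  0.00169931,
        0.00062109]), 'effort': array([-4.62930493e-04, -9.50619435e+01, -4.30199862e+01, -1.09324130e-04,
        1.17437448e-02, -7.60544822e-05]), 'position': array([0.17624429, 0.62523077, 0.23065778]), 'tool_rot': array([-0.70001973,  0.70086172, -0.09694325,  0.09678449]), 'ft_force': array([0.54023664, 0.19588866, 0.48934934]), 'moment': array([-0.0224647 , -0.0307502 , -0.00903937]), 'width': 0.08552817219640159}
scene [ 0.06635689 -0.48809615  0.46673864] 395.14082571020134
tray_handle 0.7 [236. 204.] [0.47  0.403 0.01 ] [[0.433 0.309 0.002]] [[0.562 0.435 0.076]]
paddle_grip 0.83 [268. 216.] [0.415 0.154 0.095] [[0.408 0.148 0.045]] [[0.434 0.175 0.12 ]]
paddle_grip 0.43 [405. 267.] [ 0.566 -0.088  0.033] [[ 0.557 -0.098 -0.001]] [[ 0.639 -0.033  0.055]]
lamp 0.86 [312. 191.] [0.581 0.245 0.069] [[0.535 0.202 0.005]] [[0.656 0.315 0.1  ]]
marker 0.52 [39
[... 1373 characters left out ...]
015] [[ 0.646 -0.031  0.004]] [[0.675 0.084 0.02 ]]
marker 0.46 [269. 150.] [0.603 0.27  0.101] [[0.542 0.212 0.024]] [[0.662 0.331 0.105]]
thread_blue 0.49 [407. 168.] [ 0.571 -0.081  0.055] [[ 0.558 -0.097  0.003]] [[ 0.585 -0.068  0.06 ]]
thread_white 0.52 [440. 164.] [ 0.578 -0.17   0.055] [[ 0.564 -0.202  0.001]] [[ 0.6   -0.155  0.062]]
finial0 0.44 [248. 186.] [0.531 0.335 0.029] [[0.524 0.327 0.006]] [[0.539 0.343 0.041]]
finial0 0.39 [229. 188.] [0.527 0.377 0.03 ] [[0.521 0.37  0.007]] [[0.534 0.385 0.042]]
finial2 0.44 [248. 186.] [0.531 0.335 0.029] [[0.524 0.327 0.006]] [[0.539 0.343 0.041]]
finial2 0.39 [229. 188.] [0.527 0.377 0.03 ] [[0.521 0.37  0.007]] [[0.534 0.385 0.042]]
```

```bash
python3 - <<'E'
import cv2
a=cv2.imread('pics/scene.png');b=cv2.imread('pics/top.png')
cv2.imwrite('pics/s1.png',cv2.resize(a[120:345,160:460],None,fx=2.66,fy=2.66))
cv2.imwrite('pics/t1.png',cv2.resize(b[90:290,180:460],None,fx=2.85,fy=2.85,interpolation=cv2.INTER_CUBIC))
E
```

```text
(no output)
```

View pics/s1.png

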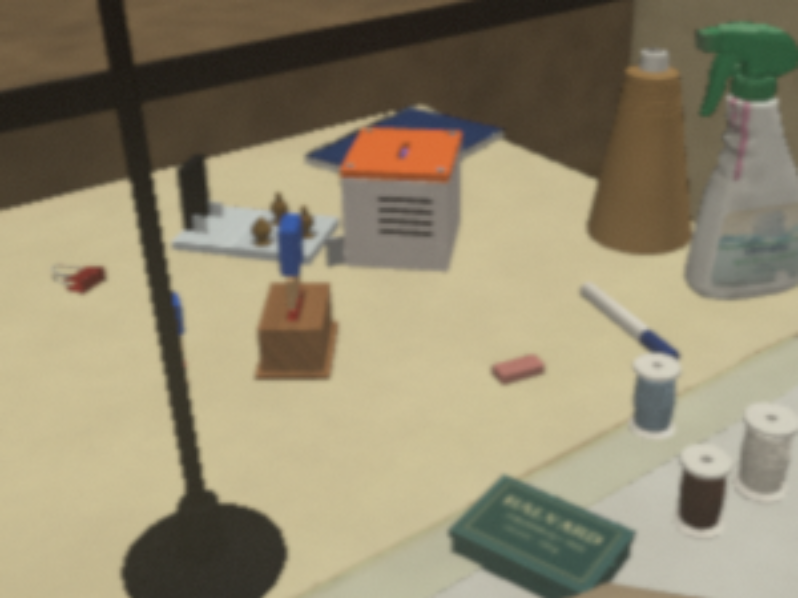

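View pics/t1.png

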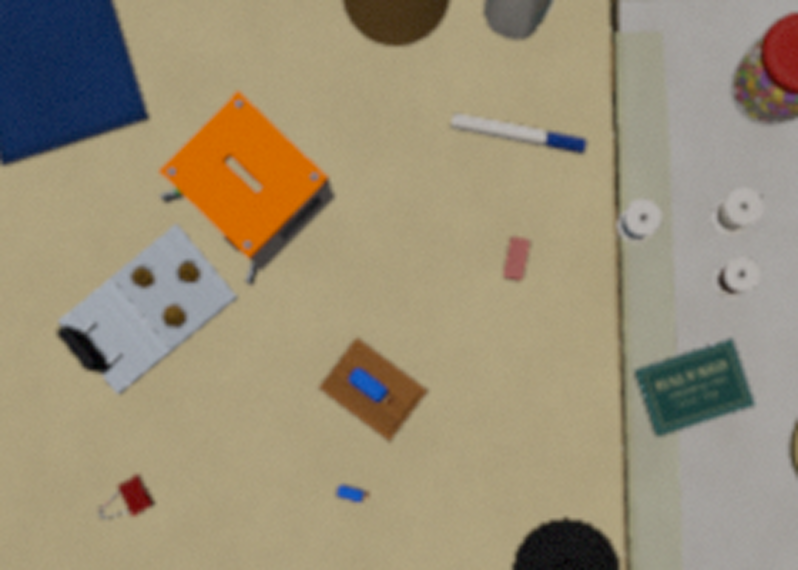

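```bash
cat > m.py <<'E'
from h import *
def rect(P,m,zlo,zhi,name,zs=None):
    k=m&(P[...,2]>zlo)&(P[...,2]<zhi)
    n,l,st,_=cv2.connectedComponentsWithStats(k.astype(np.uint8))
    for i in np.argsort(-st[1:,4])[:2]+1:
        if st[i,4]<15: continue
        p=P[l==i]; (c,sz,a)=cv2.minAreaRect((p[:,:2]*1000).astype(np.float32))
        print(name,st[i,4],'c',np.round(c,1),'sz',np.round(sz,1),'ang',round(a,1),'z',np.round(np.median(p[:,2]),4))
E
python3 - <<'E'
from m import *
b=cv2.imread('pics/top.png'); P=np.load('top.npy'); hsv=cv2.cvtColor(b,cv2.COLOR_BGR2HSV)
H,S,V=cv2.split(hsv)
rect(P,(H<18)&(S>180)&(V>150),.09,.12,'orange')
ok=cv2.morphologyEx(((H<18)&(S>180)&(V>150)).astype(np.uint8),cv2.MORPH_CLOSE,np.ones((15,15)))>0
# slot via ray to z=.1
c=env.capture('top');T=cam2world(c)
v,u=np.mgrid[0:400,0:640]; d=np.stack([(u-c['cx'])/c['fx'],(v-c['cy'])/c['fy'],np.ones(u.shape)],-1)@T[:3,:3].T
def pl(z): return T[:3,3]+d*((z-T[2,3])/d[...,2])[...,None]
Q=pl(.1)
sl=cv2.erode(ok.astype(np.uint8),np.ones((7,7)))>0
rect(Q,sl&(S<170),.09,.11,'slot')
rect(P,(H>100)&(H<125)&(S>150)&(V>120),.08,.14,'blue')
rect(P,(H>100)&(H<125)&(S>150)&(V>120),.03,.08,'bluelow')
rect(P,(V<70)&(P[...,1]>.25)&(P[...,0]<.6),.06,.09,'handle')
w=(S<60)&(V>120)&(P[...,1]>.28)&(P[...,0]<.6)
rect(pl(.01),w,-1,1,'tray')
E
```

```text
orange 1566 c [608.5 275. ] sz [111.8  97.3] ang 45.3 z 0.1011
slot 56 c [607.9 275.1] sz [39.7  7.1] ang 44.2 z 0.1
blue 70 c [421.4 166.7] sz [31.8 13.1] ang 52.4 z 0.1206
bluelow 25 c [327.4 184.6] sz [18.9  7.8] ang 71.2 z 0.0765
handle 91 c [458.9 425. ] sz [43.  11.8] ang 39.1 z 0.0782
tray 1680 c [499.3 377.8] sz [ 95.5 148.8] ang 39.0 z 0.01
tray 27 c [307.7 409.8] sz [26.5 12.7] ang 75.6 z 0.01
```

```bash
python3 - <<'E'
from m import *
s=env.sense(); q=s['tool_rot']; M=R.from_quat([q[1],q[2],q[3],q[0]]).as_matrix(); print(M.round(3),env.grip_point_offset,s['time_s'],s['position'])
z=M[:,2]; print('jaw yaw',np.degrees(np.arctan2(z[1],z[0])))
c=env.capture('wrist'); print(np.round(c['T_tool_cam'],3),c['fx'])
E
```

```text
[[ 0.962  0.     0.271]
 [-0.271  0.     0.962]
 [-0.    -1.     0.   ]] 0.0187 1.05 [0.1763601  0.62560564 0.23131889]
jaw yaw 74.25398388725756
[[ 0.001  0.963  0.269 -0.07 ]
 [ 0.001 -0.269  0.963 -0.142]
 [ 1.    -0.001 -0.001  0.001]
 [ 0.     0.     0.     1.   ]] 356.46914169630827
```

Emit:
drive_tool(rotation=[[0,0,0.2],[0,0,0.4],[0,0,0.6],[0,0,0.8],[0,0,0.9556],[0,0,0.9556],[0,0,0.9556],[0,0,0.9556],[0,0,0.9556],[0,0,0.9556],[0,0,0.9556],[0,0,0.9556],[0,0,0.9556],[0,0,0.9556]], dp=[[2.5,-1.8,0],[5,-3.6,0],[8,-5.6,0],[11,-7.8,0],[14,-9.9,0],[17,-12,0],[20,-14.1,-1],[23,-16.2,-2],[26,-18.4,-3],[28.3,-20,-4],[28.3,-20,-5],[28.3,-20,-5],[28.3,-20,-5],[28.3,-20,-5]], fingers=[60,60,60,60,60,60,60,60,60,60,60,60,60,60])

```text
time_s: 2.27
position: [0.4588, 0.4263, 0.1818]
tool_rot: [0.667, -0.666, -0.236, 0.236]
ft_force: [-0.7, 0.9, 0.6]
width: 0.0514
```

```bash
cat > w.py <<'E'
from m import *
def wshot(name):
    s=env.sense(); c=env.capture('wrist'); cv2.imwrite(f'pics/{name}.png',c['pixels']); P=cloud(c,s); T=cam2world(c,s)
    v,u=np.mgrid[0:400,0:640]; d=np.stack([(u-c['cx'])/c['fx'],(v-c['cy'])/c['fy'],np.ones(u.shape)],-1)@T[:3,:3].T
    pl=lambda z: T[:3,3]+d*((z-T[2,3])/d[...,2])[...,None]
    q=s['tool_rot']; z=R.from_quat([q[1],q[2],q[3],q[0]]).as_matrix()[:,2]
    print('t',s['time_s'],'tcp',np.round(s['position']*1000,1),'jaw',np.degrees(np.arctan2(z[1],z[0])).round(2),'q',s['q'].round(2),'w',s['width'],'F',s['ft_force'].round(1))
    return s,c,P,pl,cv2.split(cv2.cvtColor(c['pixels'],cv2.COLOR_BGR2HSV))
E
python3 - <<'E'
from w import *
s,c,P,pl,(H,S,V)=wshot('w1')
rect(P,(V<70),.07,.085,'handle')
rect(P,(S<60)&(V>90),.005,.014,'tray')
rect(P,(H<18)&(S>180)&(V>120),.09,.12,'orange')
E
```

```text
t 2.2667 tcp [458.8 426.3 181.8] jaw 129.05 q [ 0.7   0.5   1.7   0.    0.94 -1.55] w 0.051379949892802965 F [-0.7  0.9  0.6]
handle 1830 c [571.4 310.5] sz [101.2   6.7] ang 44.9 z 0.0785
handle 968 c [458.5 428.1] sz [45.4 11.1] ang 39.2 z 0.0771
tray 12384 c [499.6 378.4] sz [ 90.3 144.4] ang 38.9 z 0.0094
tray 159 c [313.7 410.6] sz [21.2 26.1] ang 28.5 z 0.0105
orange 11018 c [597.8 286.5] sz [112.  72.] ang 45.1 z 0.0994
```

View pics/w1.png

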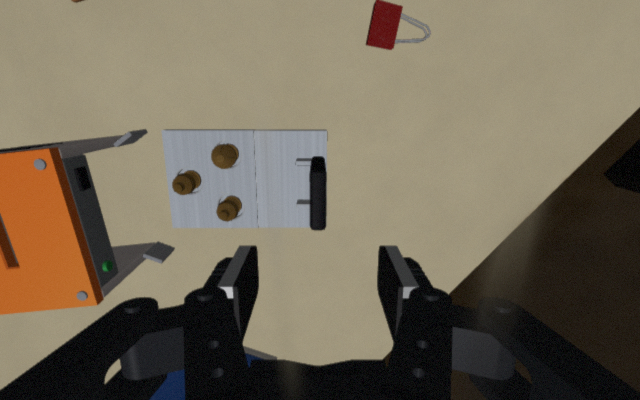

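Emit:
drive_tool(rotation=[[0,0,0],[0,0,0],[0,0,0],[0,0,0],[0,0,0],[0,0,0],[0,0,0],[0,0,0],[0,0,0],[0,0,0],[0,0,0],[0,0,0],[0,0,0],[0,0,0]], dp=[[0.06,0.19,-2],[0.06,0.19,-5],[0.06,0.19,-8],[0.06,0.19,-11],[0.06,0.19,-13],[0.06,0.19,-14.2],[0.06,0.19,-14.5],[0.06,0.19,-14.5],[0.06,0.19,-14.5],[0.06,0.19,-14.5],[0.06,0.19,-14.5],[0.06,0.19,-14.5],[0.06,0.19,-14.5],[0.06,0.19,-14.5]], fingers=[60,60,60,60,60,60,60,40,25,15,5,0,0,0], squeeze=40)

```text
time_s: 3.48
position: [0.4608, 0.4282, 0.0379]
tool_rot: [0.667, -0.666, -0.237, 0.235]
ft_force: [-0.6, -0.4, 8.4]
width: 0.0114
```

```bash
python3 - <<'E'
from w import *
s,c,P,pl,(H,S,V)=wshot('w2')
rect(P,(S<60)&(V>90),.005,.014,'tray')
rect(P,(H<18)&(S>180)&(V>120),.09,.12,'orange')
E
```

```text
t 3.4833 tcp [460.8 428.2  37.9] jaw 129.0 q [ 0.7   0.69  1.79  0.    0.66 -1.55] w 0.011428726481770263 F [-0.6 -0.4  8.4]
tray 31532 c [499.6 378.8] sz [ 90.7 144.9] ang 39.0 z 0.0095
```

Emit:
drive_tool(rotation=[[0,0,0.01],[0,0,0.02],[0,0,0.035],[0,0,0.05],[0,0,0.065],[0,0,0.08],[0,0,0.09],[0,0,0.1],[0,0,0.105],[0,0,0.105],[0,0,0.105]], dp=[[0,0,0.05],[-0.02,-0.02,0.1],[-0.04,-0.04,0.1],[-0.06,-0.06,0.1],[-0.08,-0.08,0.1],[-0.1,-0.1,0.1],[-0.12,-0.12,0.1],[-0.14,-0.14,0.1],[-0.15,-0.15,0.1],[-0.15,-0.15,0.1],[-0.15,-0.15,0.1]], fingers=[0,0,0,0,0,0,0,0,0,0,0])

```text
time_s: 4.45
position: [0.459, 0.4265, 0.0379]
tool_rot: [0.653, -0.653, -0.272, 0.27]
ft_force: [0.2, 0.2, 6.4]
width: 0.0119
```

```bash
python3 - <<'E'
from w import *
s,c,P,pl,(H,S,V)=wshot('w3')
rect(P,(S<60)&(V>90),.005,.014,'tray')
# lamp opening side: points of front face / lips
k=(P[...,2]>.02)&(P[...,2]<.12); p=P[k]*1000
L=p@[.707,.707,0]; A=p@[.707,-.707,0]
print('A range>150',[ (a,np.round(np.percentile(L[(A>a)&(A<a+4)&(p[:,2]<32)],[0,2,50,98,100]),1)) for a in range(150,200,4) if ((A>a)&(A<a+4)&(p[:,2]<32)).sum()>20])
E
```

```text
t 4.45 tcp [459.  426.5  37.9] jaw 135.07 q [ 0.7   0.68  1.79  0.    0.66 -1.66] w 0.011851373432141576 F [0.2 0.2 6.4]
tray 31529 c [502.7 381.5] sz [ 90.6 144.8] ang 45.1 z 0.0095
tray 271 c [319.3 414.2] sz [ 3.4 28.2] ang 45.4 z 0.0106
A range>150 [(166, array([678.8, 679.3, 681. , 683.8, 684.3])), (170, array([676.2, 677. , 679.2, 683.2, 684. ])), (174, array([674.6, 675. , 677. , 680.9, 682.1])), (178, array([673. , 673.1, 675. , 679. , 679.9])), (182, array([672.8, 672.8, 673.6, 674.6, 674.6]))]
```

View pics/w3.png

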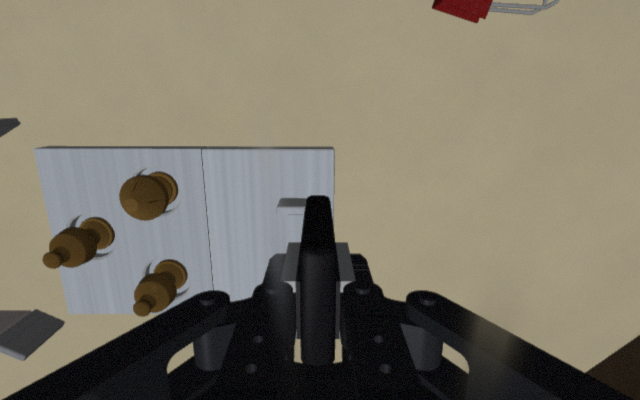

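Emit:
drive_tool(rotation=[[0,0,0],[0,0,0],[0,0,0],[0,0,0],[0,0,0],[0,0,0],[0,0,0],[0,0,0],[0,0,0],[0,0,0],[0,0,0],[0,0,0],[0,0,0],[0,0,0],[0,0,0],[0,0,0],[0,0,0],[0,0,0],[0,0,0],[0,0,0]], dp=[[0.07,-0.07,0],[0.21,-0.21,0],[0.42,-0.42,0],[0.71,-0.71,0],[1.06,-1.06,0],[1.41,-1.41,0],[1.77,-1.77,0],[2.12,-2.12,0],[2.47,-2.47,0],[2.83,-2.83,0],[3.18,-3.18,0],[3.54,-3.54,0],[3.89,-3.89,0],[4.24,-4.24,0],[4.6,-4.6,0],[4.95,-4.95,0],[5.3,-5.3,0],[5.59,-5.59,0],[5.8,-5.8,0],[5.87,-5.87,0]], fingers=[0,0,0,0,0,0,0,0,0,0,0,0,0,0,0,0,0,0,0,0])

```text
time_s: 6.17
position: [0.5173, 0.3678, 0.0379]
tool_rot: [0.653, -0.653, -0.271, 0.271]
ft_force: [-5.8, 6.8, 8.7]
width: 0.0115
```

```bash
python3 - <<'E'
from w import *
s,c,P,pl,(H,S,V)=wshot('w4')
rect(P,(S<60)&(V>90),.005,.014,'tray')
E
```

```text
t 6.1667 tcp [517.3 367.8  37.9] jaw 135.06 q [ 0.57  0.69  1.77  0.    0.67 -1.79] w 0.01152296126102425 F [-5.8  6.8  8.7]
tray 27557 c [557.8 328.1] sz [ 92.9 133.1] ang 45.3 z 0.0095
```

Emit:
drive_tool(rotation=[[0,0,0],[0,0,0],[0,0,0],[0,0,0],[0,0,0],[0,0,0],[0,0,0],[0,0,0],[0,0,0],[0,0,0],[0,0,0],[0,0,0],[0,0,0],[0,0,0]], dp=[[0.1,-0.1,0],[0.3,-0.3,0],[0.55,-0.55,0],[0.8,-0.8,0],[1.05,-1.05,0],[1.3,-1.3,0],[1.5,-1.5,0],[1.65,-1.65,0],[1.78,-1.78,0],[1.89,-1.89,0],[1.98,-1.98,0],[2.06,-2.06,0],[2.13,-2.13,0],[2.2,-2.2,0]], fingers=[0,0,0,0,0,0,0,0,0,0,0,0,0,0])

```text
time_s: 7.38
position: [0.539, 0.3461, 0.0379]
tool_rot: [0.653, -0.653, -0.271, 0.271]
ft_force: [-6.2, 4.9, 9.4]
width: 0.0116
```

Emit:
drive_tool(rotation=[[0,0,0],[0,0,0],[0,0,0],[0,0,0]], dp=[[0.05,-0.05,0],[0.1,-0.1,0],[0.15,-0.15,0],[0.15,-0.15,0]], fingers=[0,0,0,0])

```text
time_s: 7.72
position: [0.5392, 0.3456, 0.0379]
tool_rot: [0.654, -0.652, -0.271, 0.271]
ft_force: [-15.7, 17.1, 10.8]
width: 0.0116
```

Emit:
drive_tool(rotation=[[0,0,0],[0,0,0],[0,0,0],[0,0,0],[0,0,0],[0,0,0],[0,0,0],[0,0,0],[0,0,0],[0,0,0],[0,0,0],[0,0,0],[0,0,0],[0,0,0]], dp=[[0.03,-0.03,0],[0.03,-0.03,0],[0.0,0.0,0],[-0.15,0.15,0],[-0.15,0.15,0],[-0.15,0.15,0],[-0.15,0.15,1],[-0.15,0.15,3],[-0.15,0.15,6],[-0.15,0.15,9],[-0.15,0.15,12],[-0.15,0.15,14],[-0.15,0.15,15],[-0.15,0.15,15]], fingers=[0,10,20,35,35,35,35,35,35,35,35,35,35,35])

```text
time_s: 8.88
position: [0.5403, 0.3458, 0.1897]
tool_rot: [0.653, -0.653, -0.272, 0.269]
ft_force: [0.8, -0.7, 0.0]
width: 0.0298
```

```bash
python3 - <<'E'
from w import *
s,c,P,pl,(H,S,V)=wshot('w5')
rect(P,(V<70),.072,.085,'handle')
rect(P,(S<60)&(V>90),.005,.014,'tray')
o=(H<18)&(S>180)&(V>120)
rect(P,o,.09,.12,'orange')
ok=cv2.erode(cv2.morphologyEx(o.astype(np.uint8),cv2.MORPH_CLOSE,np.ones((41,41))),np.ones((31,31)))>0
Q=pl(.1); rect(Q,ok&~o,.09,.11,'slot')
b=(H>100)&(H<125)&(S>150)&(V>80)
rect(P,b,.11,.14,'grip')
E
```

```text
t 8.8833 tcp [540.3 345.8 189.7] jaw 135.04 q [ 0.52  0.51  1.66 -0.    0.97 -1.83] w 0.02982159817673281 F [ 0.8 -0.7  0. ]
handle 924 c [536.8 345.4] sz [45.1 11.3] ang 45.3 z 0.0772
handle 462 c [568.7 308.4] sz [87.4  4.2] ang 46.2 z 0.0804
tray 5906 c [556.3 327.1] sz [90.6 69.4] ang 45.4 z 0.0094
tray 190 c [648.  266.8] sz [48.7  4.2] ang 45.0 z 0.0094
orange 21803 c [608.5 275.8] sz [111.7 100.6] ang 45.3 z 0.0995
slot 763 c [607.5 276.3] sz [42.2  8.8] ang 45.3 z 0.1
slot 15 c [549.2 271.5] sz [2.5 1.9] ang 45.0 z 0.1
```

View pics/w5.png

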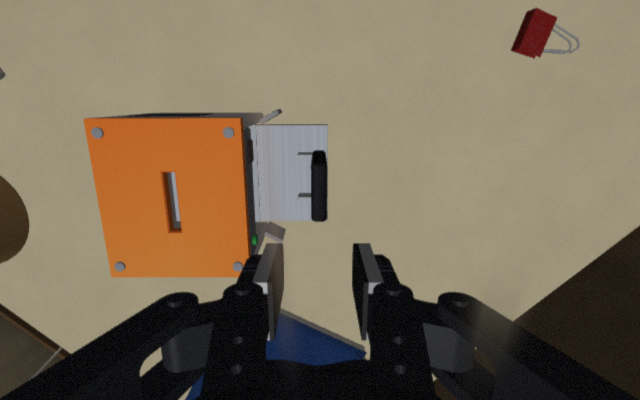

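Emit:
drive_tool(rotation=[[0,0,0],[0,0,0.02],[0,0,0.04],[0,0,0.06],[0,0,0.08],[0,0,0.1],[0,0,0.12],[0,0,0.13],[0,0,0.13],[0,0,0.13],[0,0,0.13],[0,0,0.13]], dp=[[-0.5,-0.7,1.5],[-2,-3,3],[-3.5,-5.2,3],[-5,-7.5,3],[-6.5,-9.8,3],[-8,-12,3],[-9.5,-14.2,3],[-10.8,-16.2,3],[-11.6,-17.4,3],[-11.9,-17.8,3],[-11.9,-17.8,3],[-11.9,-17.8,3]], fingers=[55,55,55,55,55,55,55,55,55,55,55,55])

```text
time_s: 9.93
position: [0.4208, 0.1677, 0.2171]
tool_rot: [0.634, -0.634, -0.312, 0.312]
ft_force: [-0.4, 0.1, 0.0]
width: 0.0471
```

```bash
python3 - <<'E'
from w import *
s,c,P,pl,(H,S,V)=wshot('w6')
b=(H>100)&(H<125)&(S>150)&(V>60)
rect(P,b,.112,.14,'griptop'); rect(P,b,.05,.112,'gripside')
br=(H>3)&(H<20)&(S>80)&(V<170)
rect(P,br,.038,.05,'standtop')
E
```

```text
t 9.9333 tcp [420.8 167.7 217.1] jaw 142.43 q [ 0.31  0.22  2.05  0.    0.87 -2.17] w 0.04712897836870762 F [-0.4  0.1  0. ]
griptop 954 c [420.8 166.8] sz [32.9 14.9] ang 52.7 z 0.119
gripside 492 c [327.5 185.2] sz [22.1 10. ] ang 73.7 z 0.0749
standtop 3350 c [421.1 167.3] sz [76.5 50. ] ang 52.4 z 0.0444
standtop 647 c [762.  120.7] sz [13.2 58.3] ang 28.0 z 0.0442
```

View pics/w6.png

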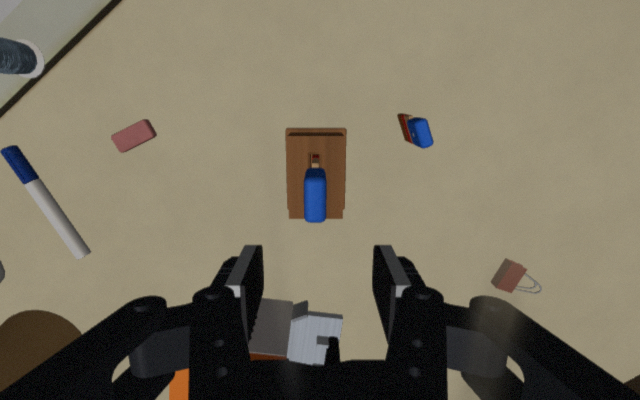

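Emit:
drive_tool(rotation=[[0,0,0],[0,0,0],[0,0,0],[0,0,0],[0,0,0],[0,0,0],[0,0,0],[0,0,0],[0,0,0],[0,0,0],[0,0,0],[0,0,0],[0,0,0],[0,0,0]], dp=[[0,-0.07,-2],[0,-0.07,-5],[0,-0.07,-8],[0,-0.07,-11],[0,-0.07,-13],[0,-0.07,-13.7],[0,-0.07,-13.7],[0,-0.07,-13.7],[0,-0.07,-13.7],[0,-0.07,-13.7],[0,-0.07,-13.7],[0,-0.07,-13.7],[0,-0.07,-13.7],[0,-0.07,-13.7]], fingers=[55,55,55,55,55,55,55,40,25,15,5,0,0,0], squeeze=60)

```text
time_s: 11.15
position: [0.4211, 0.1671, 0.0815]
tool_rot: [-0.634, 0.634, 0.313, -0.312]
ft_force: [-1.1, 2.5, 6.7]
width: 0.0154
```

Emit:
drive_tool(rotation=[[0,0,0],[0,0,0],[0,0,0],[0,0,0],[0,0,0],[0,0,0],[0,0,0],[0,0,0],[0,0,0],[0,0,0],[0,0,0]], dp=[[0,0,0.2],[0,0,0.7],[0,0,1.5],[0,0,2.5],[0,0,4],[0,0,6.5],[0,0,9],[0,0,12],[0,0,14],[0,0,15],[0,0,15]], fingers=[0,0,0,0,0,0,0,0,0,0,0])

```text
time_s: 12.07
position: [0.4214, 0.167, 0.2334]
tool_rot: [-0.634, 0.635, 0.314, -0.311]
ft_force: [0.7, 0.3, -0.6]
width: 0.0154
```

Emit:
drive_tool(rotation=[[0,0,0],[0,0,-0.02],[0,0,-0.04],[0,0,-0.06],[0,0,-0.08],[0,0,-0.1],[0,0,-0.124],[0,0,-0.124],[0,0,-0.124],[0,0,-0.124],[0,0,-0.124],[0,0,-0.124]], dp=[[1,0.6,0],[3,1.7,0],[5.5,3.2,0],[8,4.7,0],[10.5,6.1,0],[13,7.6,0],[15.5,9,0],[17.5,10.2,0],[18.4,10.8,-0.5],[18.65,10.9,-1],[18.65,10.9,-1],[18.65,10.9,-1]], fingers=[0,0,0,0,0,0,0,0,0,0,0,0])

```text
time_s: 13.07
position: [0.6052, 0.2749, 0.219]
tool_rot: [-0.652, 0.652, 0.272, -0.274]
ft_force: [-0.3, -1.3, -0.1]
width: 0.0151
```

```bash
python3 - <<'E'
from w import *
s,c,P,pl,(H,S,V)=wshot('w7')
o=(H<18)&(S>180)&(V>120)&(P[...,2]<.11)
rect(P,o,.09,.11,'orange')
k=(P[...,2]>.115)&(P[...,2]<.2)&(np.hypot(P[...,0]-s['position'][0],P[...,1]-s['position'][1])<.03)
for lo in np.arange(.115,.2,.01): rect(P,k,lo,lo+.01,f'blade{lo:.3f}')
c2=env.capture('scene'); cv2.imwrite('pics/s2.png',c2['pixels'])
a=c2['pixels'][120:260,240:400]; b=c['pixels']
cv2.imwrite('pics/v7.png',np.hstack([cv2.resize(a,(450,400)),b[:, 150:500]]))
E
```

```text
t 13.0667 tcp [605.2 274.9 219. ] jaw 135.37 q [ 0.38  0.51  1.57 -0.    1.06 -1.98] w 0.01509535325729146 F [-0.3 -1.3 -0.1]
orange 11144 c [602.1 282.4] sz [111.8  81.8] ang 45.3 z 0.0994
orange 1871 c [638.5 246.1] sz [111.2  14.7] ang 45.3 z 0.0994
blade0.145 27 c [590.  261.6] sz [1.4 6.1] ang 35.2 z 0.152
blade0.155 41 c [590.1 261.6] sz [1.  5.9] ang 39.9 z 0.1602
blade0.165 49 c [590.  261.5] sz [1.1 5.6] ang 42.9 z 0.1696
blade0.175 57 c [590.3 261.7] sz [1.4 6.3] ang 46.8 z 0.1801
blade0.185 80 c [590.5 262.1] sz [2.6 6.4] ang 37.0 z 0.1893
blade0.195 38 c [590.5 262.1] sz [1.6 5.8] ang 45.4 z 0.1974
```

View pics/v7.png

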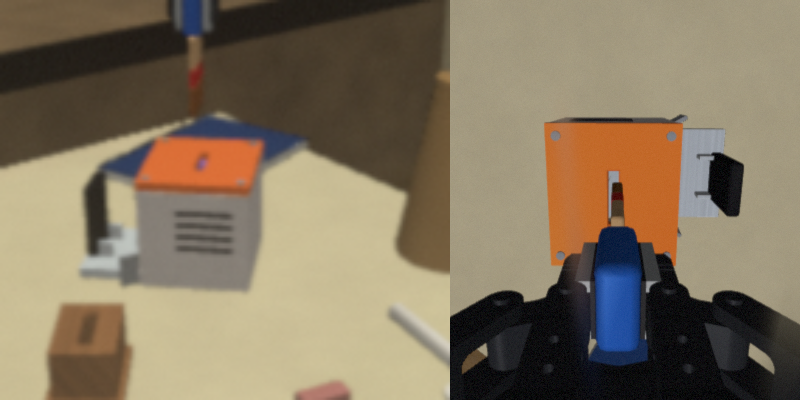

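Emit:
drive_tool(rotation=[[0,0,0],[0,0,0],[0,0,0],[0,0,0],[0,0,0],[0,0,0],[0,0,0]], dp=[[0.2,0,-0.5],[0.37,0.02,-1.2],[0.37,0.02,-2.2],[0.37,0.02,-3],[0.37,0.02,-3.4],[0.37,0.02,-3.4],[0.37,0.02,-3.4]], fingers=[0,0,0,0,0,0,0])

```text
time_s: 13.75
position: [0.6101, 0.2757, 0.1858]
tool_rot: [-0.652, 0.652, 0.272, -0.273]
ft_force: [-0.2, -0.2, -0.4]
width: 0.015
```

```bash
cat > b.py <<'E'
from w import *
ux=np.array([.711,-.703]);uy=np.array([.703,.711])
def meas(name):
    s,c,P,pl,(H,S,V)=wshot(name)
    tcp=s['position']; print('tcp A,B',tcp[:2]@ux*1e3,tcp[:2]@uy*1e3)
    Q=pl(.1)[...,:2]*1000; A=Q@ux; B=Q@uy
    o=(H<18)&(S>180)&(V>120)
    for b in range(606,650,3):
        r=(abs(B-b)<1.5)&(A>215)&(A<262)&~o
        if r.sum()>3: print('B',b,'nonorange A',A[r].min().round(1),A[r].max().round(1),r.sum())
    k=(P[...,2]>.104)&(P[...,2]<.2)&(np.hypot(P[...,0]-tcp[0],P[...,1]-tcp[1])<.03)
    z0=np.nanmin(P[k][:,2])
    for lo in np.arange(z0,.165,.008):
        p=P[k&(P[...,2]>=lo)&(P[...,2]<lo+.008)]
        if len(p)>5:
            a=p[:,:2]@ux*1e3; bb=p[:,:2]@uy*1e3; print('z',lo.round(4),len(p),'A',a.min().round(1),a.max().round(1),'mid',(a.min()+a.max()).round(1)/2,'B',np.median(bb).round(1))
    return c
E
python3 - <<'E'
from b import *
c=meas('w8')
cv2.imwrite('pics/v8.png',cv2.resize(c['pixels'][120:300,220:420],None,fx=3.3,fy=3.3))
E
```

```text
t 13.75 tcp [610.1 275.7 185.8] jaw 135.37 q [ 0.38  0.55  1.59 -0.    1.   -1.98] w 0.015034399359622816 F [-0.2 -0.2 -0.4]
tcp A,B 239.97559249070062 624.9728091977507
B 606 nonorange A 234.7 242.6 52
B 609 nonorange A 234.7 242.6 65
B 612 nonorange A 234.7 242.6 52
B 615 nonorange A 234.7 242.6 52
B 618 nonorange A 235.4 242.7 60
B 621 nonorange A 234.7 242.7 48
B 624 nonorange A 234.7 242.7 65
B 627 nonorange A 234.7 242.7 52
B 630 nonorange A 234.7 242.7 52
B 633 nonorange A 234.0 242.7 54
B 636 nonorange A 234.0 242.7 69
B 639 nonorange A 228.5 248.9 91
B 642 nonorange A 226.4 250.3 138
B 645 nonorange A 225.7 251.7 151
B 648 nonorange A 225.7 251.7 156
z 0.115 30 A 235.6 241.7 mid 238.65 B 604.7
z 0.123 36 A 235.7 241.6 mid 238.65 B 604.8
z 0.131 40 A 235.8 241.4 mid 238.6 B 604.8
z 0.139 39 A 235.9 241.9 mid 238.9 B 604.7
z 0.147 54 A 235.5 241.7 mid 238.6 B 604.8
z 0.155 61 A 235.6 241.6 mid 238.6 B 605.1
z 0.163 67 A 235.7 241.4 mid 238.55 B 605.2
```

View pics/v8.png

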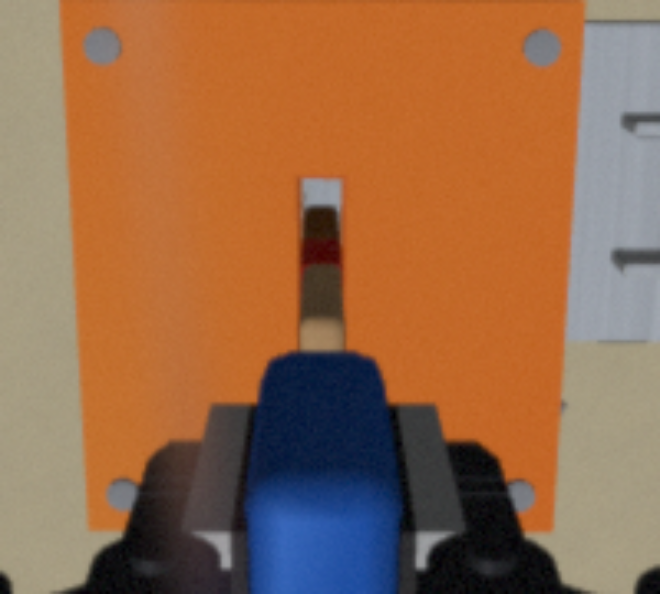

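```bash
python3 - <<'E'
from b import *
s,c,P,pl,(H,S,V)=wshot('w9')
Q=pl(.1)[...,:2]*1000; A=Q@ux; B=Q@uy
o=(H<18)&(S>180)&(V>120)
r=(A>235.5)&(A<242)&~o&(B>585)&(B<615); print('slot low end B',B[r].min())
f=o&(abs(A-238)<3); print('plate low-B edge',B[f].min(),'-> centre',B[f].min()+56)
E
```

```text
t 13.8 tcp [610.4 275.9 186.3] jaw 135.37 q [ 0.38  0.55  1.59 -0.    1.   -1.98] w 0.015148238157046924 F [ 0.4  0.9 -0.5]
slot low end B 602.8328473847354
plate low-B edge 568.4788329915979 -> centre 624.4788329915979
```

Emit:
drive_tool(rotation=[[0,0,0],[0,0,0],[0,0,0],[0,0,0],[0,0,0],[0,0,0],[0,0,0]], dp=[[-0.05,-0.05,0],[-0.05,-0.05,-0.5],[-0.05,-0.05,-1],[-0.05,-0.05,-1.3],[-0.05,-0.05,-1.5],[-0.05,-0.05,-1.7],[-0.05,-0.05,-1.7]], fingers=[0,0,0,0,0,0,0])

```text
time_s: 14.43
position: [0.6096, 0.2752, 0.1687]
tool_rot: [0.652, -0.652, -0.272, 0.273]
ft_force: [-0.3, -0.3, -0.7]
width: 0.015
```

Emit:
drive_tool(rotation=[[0,0,0],[0,0,0],[0,0,0],[0,0,0],[0,0,0]], dp=[[0,0,-0.2],[0,0,-0.4],[0,0,-0.6],[0,0,-0.8],[0,0,-0.8]], fingers=[0,0,0,0,0])

```text
time_s: 14.85
position: [0.6096, 0.2752, 0.1608]
tool_rot: [0.652, -0.652, -0.272, 0.273]
ft_force: [1.0, -0.2, -1.0]
width: 0.0153
```

Emit:
drive_tool(rotation=[[0,0,0],[0,0,0],[0,0,0],[0,0,0],[0,0,0],[0,0,0],[0,0,0],[0,0,0],[0,0,0]], dp=[[0,0,-0.3],[0,0,-0.7],[0,0,-1.1],[0,0,-1.5],[0,0,-1.9],[0,0,-2.2],[0,0,-2.4],[0,0,-2.5],[0,0,-2.5]], fingers=[0,0,0,0,0,0,0,0,0])

```text
time_s: 15.6
position: [0.6098, 0.2753, 0.136]
tool_rot: [-0.652, 0.652, 0.273, -0.273]
ft_force: [-0.4, -0.4, -0.8]
width: 0.0157
```

```bash
python3 - <<'E'
from b import *
s,c,P,pl,(H,S,V)=wshot('w10')
tcp=s['position']
near=(np.hypot(P[...,0]-tcp[0],P[...,1]-tcp[1])<.03)
b=near&(H>100)&(H<125)&(S>120); print('grip z range',np.nanpercentile(P[b][:,2],[1,99]),'expected bottom .134')
red=near&((H<6)|(H>172))&(S>120)&(P[...,2]>.09)&(P[...,2]<.14); print('red z',red.sum(),np.nanmin(P[red][:,2]),np.nanpercentile(P[red][:,2],[2,98]))
rect(P,(V<70),.072,.085,'handle')
c2=env.capture('scene')
a=c2['pixels'][100:240,240:400]
cv2.imwrite('pics/v10.png',np.hstack([cv2.resize(a,(450,400)),cv2.resize(c['pixels'][120:320,230:405],(350,400))]))
E
```

```text
t 15.6 tcp [609.8 275.3 136. ] jaw 135.37 q [ 0.38  0.6   1.63 -0.    0.9  -1.98] w 0.015666989645539073 F [-0.4 -0.4 -0.8]
grip z range [0.14025794 0.22648001] expected bottom .134
red z 63 0.09647196273642078 [0.09735519 0.13625058]
handle 1527 c [537.4 345.2] sz [44.9 12. ] ang 45.9 z 0.077
handle 1065 c [782.8 174.7] sz [51.7 11.1] ang 25.6 z 0.0782
```

View pics/v10.png

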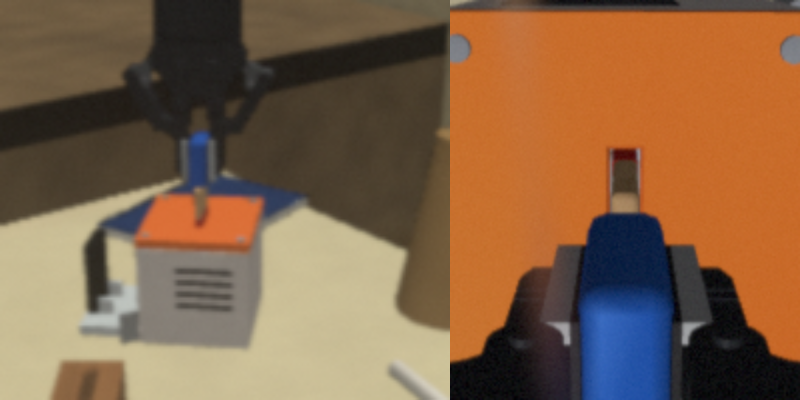

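```bash
python3 - <<'E'
from b import *
s,c,P,pl,(H,S,V)=wshot('w11')
T=cam2world(c,s); tcpB=s['position'][:2]@uy
px=230+int(625-450)//2; 
n=np.array([*uy,0])
for r in range(190,240):
    d=T[:3,:3]@[(px-c['cx'])/c['fx'],(r-c['cy'])/c['fy'],1]
    t=((tcpB-.0200)-T[:3,3]@n)/(d@n); p=T[:3,3]+t*d
    print(r,p[2].round(4),P[r,px,2].round(4),H[r,px],S[r,px],V[r,px])
E
```

```text
t 15.7 tcp [609.9 275.4 136.4] jaw 135.37 q [ 0.38  0.6   1.63  0.    0.9  -1.98] w 0.015435745407546721 F [-0.3 -0.5 -1. ]
190 0.0862 0.0985 12 201 200
191 0.0885 0.0991 13 207 198
192 0.0907 0.0987 12 213 187
193 0.0929 0.0993 10 210 164
194 0.095 0.0949 8 217 106
195 0.0971 0.0982 0 211 75
196 0.0991 0.1003 3 203 73
197 0.1011 0.102 0 229 69
198 0.1031 0.1033 179 226 71
199 0.105 0.1054 2 196 78
200 0.1069 0.1069 10 121 76
201 0.1087 0.1073 15 119 71
202 0.1105 0.1103 17 117 72
203 0.1123 0.1126 15 121 74
204 0.114 0.1144 16 110 72
205 0.1157 0.1164 16 114 74
206 0.1174 0.1178 16 119 71
207 0.119 0.1197 15 113 68
208 0.1206 0.1207 16 124 74
209 0.1222 0.1219 15 109 70
210 0.1238 0.1224 15 118 69
211 0.1253 0.1255 17 112 66
212 0.1268 0.1268 19 117 70
213 0.1283 0.1276 17 120 68
214 0.1297 0.1299 14 114 67
215 0.1311 0.131 14 115 71
216 0.1325 0.1312 16 115 102
217 0.1339 0.1315 16 112 132
218 0.1352 0.1316 16 112 150
219 0.1365 0.1325 16 107 159
220 0.1378 0.1332 15 108 165
221 0.1391 0.1325 16 104 166
222 0.1404 0.132 16 104 167
223 0.1416 0.1321 16 105 167
224 0.1428 0.1327 16 106 168
225 0.144 0.1329 15 101 164
226 0.1452 0.1375 7 56 101
227 0.1464 0.1371 115 110 65
228 0.1475 0.1385 109 225 60
229 0.1486 0.1408 110 219 64
230 0.1497 0.1414 110 230 62
231 0.1508 0.1426 108 247 60
232 0.1519 0.1425 109 224 65
233 0.1529 0.144 109 230 62
234 0.154 0.1462 108 246 59
235 0.155 0.1467 111 189 66
236 0.156 0.1478 109 200 65
237 0.157 0.1491 111 183 67
238 0.158 0.1503 112 196 65
239 0.159 0.1516 109 189 66
```

```bash
python3 -c "
from workcell import env
print(env.sense()['time_s'],env.sign_off())"
```

```text
the job is handed in; nothing more can be done
15.75 None
```

I slid the tray home, lowered the sample paddle through the guard slot to its red band, and signed off at 15.75 s with the gripper still holding the paddle.

- **Tray:** I gripped the handle, turned the tray about 6° to line it up, and pushed it in at about 60 mm/s, slowing towards the end. At the back wall the push rose from about 8 N to 23 N. The handle measured about 100 mm in front of the slot, which is where it should be when home. A last look with the paddle in place showed it had not moved.
- **Paddle:** I took the larger paddle from its stand; the smaller look-alike was left alone. It went through the slot with no contact force above 1–2 N. The top of the red band is about 6 mm above the slot's mouth, so the mouth lies well inside the 16 mm band.
- **Not verified:** I last saw the finials standing after the 6° turn, just before the push. They are now inside the box, so I could not check them there. I also did not re-measure the bystanders, but the arm did not touch them as far as I could tell.
- **Small disagreement:** two slot-centre measurements differed by about 1 mm; the close wrist view settled it before I lowered the paddle.

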